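# Free a stuck bead-box lid and hold it ajar

### The job

The lid of the metal bead box is stuck in its sticky seal: take the orange stylus from its wooden block, put its tip down into the dark seam groove along the lid's front edge at the yellow dot, run it slowly (about 3 cm a second) along the groove to the blue dot with the lid still shut, and stand the stylus back in its block. Then take the lid by its black grip, pull it up until the seal breaks, without letting it fly up, and hold it slightly open, its front edge raised about 15 mm; finish while still holding it there, because it snaps shut if let go. Leave the other things on the table where they are.

Things in the scene. Friction and masses are not known exactly. Their poses are not given: they have to be found in the camera images.
- beadbox: Bright metal box screwed to the table, 124 (x) x 170 (y) x 48 mm high, 18 mm screw flange at each y end. Origin: centre of underside, z up. Front faces its own -x, lid hinge on +x side. Pink lid (88 x 130 x 7 mm) inset flush with the rim. Along the lid's front edge runs the seam, a straight groove along the box's y: 8 mm wide (x -50 to -42), 134 mm long, 7 mm deep, black floor at z = 41 mm.
- seam_start (a point): Point on the groove's floor, on its centre line, beside the yellow dot on the front rim (box frame -46, 55, 41 mm). Its axes are those of the box.
- seam_end (a point): Point on the groove's floor, on its centre line, beside the blue dot, 110 mm from seam_start towards the box's -y (box frame -46, -55, 41 mm).
- lid (a joint): Lid angle, rad: 0 shut, grows as the front edge rises (0.17 = 15 mm), stop at 0.45. Turns about the box's y axis through lid_hinge. The sticky seal holds it: it stays shut until a lift of about 14 N at the grip, then the resistance drops to about 6 N by 0.12 rad and stays near 6 to 8 N beyond, always pulling the lid shut: let go, it falls shut.
- lid_hinge (a point): Point on the hinge line, at its middle, level with the lid's top (box frame 46, 0, 48 mm).
- lid_grip (a point): Grasp point of the lid's upright black fin: 30 mm long (box x), 12 mm thick (box y), 34 mm high above the lid. The point is at the fin's middle, 22 mm above the lid's top, 67 mm from the hinge line; moves with the lid. Grip across the 12 mm thickness, fingers closing along the box's y. With the lid shut its axes are the box's.
- stylus: Stylus, 150 mm long, 35 g: steel tip rod 3 mm in diameter and 18 mm long, steel cone up to 34 mm, then a round orange handle 12 mm in diameter from 34 to 150 mm. Origin: the very tip; its z runs from the tip up the handle. At the start it stands upright, tip down, in the block's hole, its lower 65 mm hidden.
- stand_hole0 (a point): Centre of the mouth of the hole in the stylus block: a fixed wooden block 60 x 60 x 75 mm high; the round hole is 14 mm wide and 65 mm deep, its mouth at the top, 75 mm above the table.
- glue: Bystander: white glue bottle with blue cap, 44 mm wide, 95 mm high, standing; origin at the centre of its underside. It may stand on either side of the bead box; the stylus block stands on the other.
- beadpot: Bystander: low bead pot with pink cap, 48 mm wide, 34 mm high; origin at the centre of its underside. Stands beyond the box.
- spool: Bystander: white spool, 60 mm wide, 38 mm high; origin at the centre of its underside.
- painttube: Bystander: paint tube lying flat, 108 x 34 x 18 mm; origin at the underside of its closed end, x towards its black cap.
- brush: Bystander: paint brush with blue handle lying on the table.
- hoop: Bystander: wooden embroidery hoop lying flat, 170 mm wide, 10 mm high; origin at its centre.
Not all that is in view belongs to the job. What is shaped like the part that bears stand_hole0 but purple is not meant.

How it is judged (in metres and radians):
On the way, in this order (a step that is already met when the one before it is completed fails the run):
1. stylus tip down in the seam groove at the yellow dot (z of stylus in the frame of seam_start between -0.006 and 0.0045 m and x of stylus in the frame of seam_start between -0.006 and 0.006 m and y of stylus in the frame of seam_start between -0.012 and 0.009 m and value of joint lid below 0.03 rad), for 0.03 s.
2. tip still in the groove a quarter of the way (z of stylus in the frame of seam_start between -0.006 and 0.0045 m and x of stylus in the frame of seam_start between -0.006 and 0.006 m and y of stylus in the frame of seam_start between -0.038 and -0.018 m and value of joint lid below 0.03 rad), for 0.03 s.
3. tip in the groove at the middle (z of stylus in the frame of seam_start between -0.006 and 0.0045 m and x of stylus in the frame of seam_start between -0.006 and 0.006 m and y of stylus in the frame of seam_start between -0.065 and -0.045 m and value of joint lid below 0.03 rad), for 0.03 s.
4. tip in the groove at three quarters (z of stylus in the frame of seam_start between -0.006 and 0.0045 m and x of stylus in the frame of seam_start between -0.006 and 0.006 m and y of stylus in the frame of seam_start between -0.092 and -0.072 m and value of joint lid below 0.03 rad), for 0.03 s.
5. tip in the groove at the blue dot (z of stylus in the frame of seam_start between -0.006 and 0.0045 m and x of stylus in the frame of seam_start between -0.006 and 0.006 m and y of stylus in the frame of seam_start between -0.119 and -0.1 m and value of joint lid below 0.03 rad), for 0.03 s.
6. stylus stood back in its wooden block, let go, lid still shut (horizontal distance between stylus and stand_hole0 below 0.008 m and z of stylus in the frame of stand_hole0 below -0.05 m and angle between stylus's own z axis and vertical below 0.15 rad and contact force between the fingers and stylus below 0.05 N and value of joint lid below 0.03 rad), for 0.1 s.
7. lid broken free and held ajar (value of joint lid between 0.09 and 0.27 rad and contact force between the fingers and beadbox above 0.5 N), for 0.3 s.
At the end, for the whole second after the job is handed in: Gripper holds the lid still at 0.09 to 0.27 rad (front edge up 8 to 23 mm), pressing over 0.5 N; the stylus stands untouched in its block, tip within 8 mm of the hole's axis and 50 mm or more down, within 0.15 rad of upright; each bystander within 30 mm of its start (all of step 7 and velocity of joint lid between -0.08 and 0.08 rad/s and horizontal distance between stylus and stand_hole0 below 0.008 m and z of stylus in the frame of stand_hole0 below -0.05 m and angle between stylus's own z axis and vertical below 0.15 rad and contact force between the fingers and stylus below 0.05 N and distance of each of glue, beadpot, spool, painttube, brush, hoop from where it was at the start of the episode below 0.03 m); the arm keeps its last pose, push and grip.
It fails at once if the lid flies up (beyond 0.36 rad, front edge over 30 mm) (value of joint lid above 0.36 rad).
It fails at once if the stylus is rushed along the groove (over 0.1 m/s with its tip in it) ((z of stylus in the frame of seam_start between -0.006 and 0.0045 m and x of stylus in the frame of seam_start between -0.006 and 0.006 m and y of stylus in the frame of seam_start between -0.119 and 0.009 m and value of joint lid below 0.03 rad) and linear speed of stylus above 0.1 m/s).
It fails at once if the stylus is rammed against the box (over 25 N) (contact force between stylus and beadbox above 25 N).
It fails at once if a bystander is moved over 30 mm (not (distance of glue from where it was at the start of the episode below 0.03 m) or not (distance of beadpot from where it was at the start of the episode below 0.03 m) or not (distance of spool from where it was at the start of the episode below 0.03 m) or not (distance of painttube from where it was at the start of the episode below 0.03 m) or not (distance of brush from where it was at the start of the episode below 0.03 m) or not (distance of hoop from where it was at the start of the episode below 0.03 m)).
It also fails if it takes over 59 s, if anything falls off the work surface, if the arm or the gripper's body presses on something with over 40 N, if the wrist force passes 120 N, or if a joint passes its speed limit or range.

### The arm

A 6-joint arm with a two-finger parallel gripper is mounted at the origin on the work surface. World frame = base frame: x ahead of the robot, y to its left, z up, the work surface at z = 0. Lengths are in mm, angles in rad, forces in N, time in s.
With the tool pointing down it reaches from about 350 to 925 mm from the base axis. Payload 6.4 kg.
Tool frame: the origin (TCP) lies midway between the tips of the shut fingers; the grasp point (between the pads) lies 19 mm behind it; z points along the fingers, y is the line along which they close (so a half turn about z gives the same grasp; the last joint's range is limited). The gripper opens to 85 mm and grips with 20 to 120 N. Pads are 22 mm wide; open, the fingers measure 114 mm over their backs; the gripper's body (76 mm by 85 mm) begins 54 mm behind the grasp point. The pads swing forward as they close: fully open they stand 13 mm farther back than shut.
Start: joints at [-1.379, 0.245, 1.558, -0, 1.339, -0.174], TCP at [232.508, -607.004, 231.29] pointing down, gripper open.
Joint ranges: [-3.13, 3.13], [-1.02, 2.26], [0.13, 2.54], [-0.95, 4.09], [0.21, 2.88], [-2.74, 2.74]. Speed limits (rad/s): [2.57, 2.57, 3.14, 3.14, 3.14, 3.14].

### API

Orientations are given as a 3x3 rotation matrix whose columns are the frame's x, y, z axes.
In Python, from cell import read_state, camera, camera_info, job_done, boxes_of, masks_of, mark_of gives the robot as it stands.
- The arm moves only by the tool apply_moves, never from a script. Its argument "motion" is a list of rows, each a list of 7 numbers: the turn, a rotation vector about the tool's x, y, z each as a share of pi rad, from -1 to 1, then the shift along the tool's x, y, z each as a share of 750 mm, from -1 to 1, then the closure, from 0 (fully open) to 1 (shut). A call has exactly 5 rows; each row shifts and turns the commanded pose from where the row before left it, along the tool's axes as they then stand; what a row does not reach is not made up. A row lasts 1/12 s, in which the tool goes at most 41.7 mm and 7.16 degrees, less where a joint would pass 70% of its speed; a pose out of reach is approached as far as the arm can. A call with a number of a shift or a turn outside -1 to 1 is refused whole. A call with a gripper value outside its range is refused whole. The fingers move at their own pace and stop on an object; "force" is the grip in N (left out, the last holds). Time passes only in rows, so rows that do not move let the fingers close, or fill a call up. It gives the time, the measured TCP pose, the force, the opening and the grip force at its end, in the units of the state.
- read_state(): the state, without advancing time (a new reading comes with each control period).
- camera(name): name is "scene" or "top" or "wrist"; returns (picture, depth): 420x560x3 uint8, blue, green, red; 420x560 float32, mm along the optical axis (not along the pixel's ray), 0 where there is no reading.
- camera_info(name): a dict with "fx", "fy", "cx", "cy" (pixels), "D" ([k1, k2, p1, p2, k3] as OpenCV has them; the pictures are not rectified), "R" (3x3) and "t" (3): a world point X has camera coordinates R X + t; the wrist camera has in their place "hand_eye" (4x4, takes a point from camera to tool coordinates, whose origin is the TCP and whose axes are the flange's). Camera axes: x right, y down, z forward; pixel columns grow to the right and rows downward; lengths in mm; the calibration is good to about 2 mm. A picture is of the moment at which its call begins: read the wrist's pose just before it. camera_info takes no time and is no camera call.
- job_done(): hands the job in; it is judged then, once.
Trained networks look in the newest picture that a camera, given by its name, has taken for a name from the list of things; names that differ only in an ending like _2 or _b are one class to them, and where a whole thing is asked for, a point or a joint stands for the part that bears it (a point fixed in the world has none). Each returns a list of dicts, best first, with "conf" (0 to 1); they miss things now and then, are a little off and sometimes report something else, mostly with a low value. They report only what shows in the picture. A call takes as long as a camera call. They do not tell look-alikes from the thing itself.
- boxes_of(thing, camera): "position" ([x, y, z] in mm, in world coordinates, good to about 4 mm: the middle of the surface that is visible of it).
- masks_of(thing, camera): "mask" (420x560 bool, what is visible of it).
- mark_of(thing, camera): "position" ([x, y, z] in mm, in world coordinates, good to about 4 mm: a listed point, or the origin of a listed thing).
The state is a dict: "clock": time; "joint_positions": joint angles; "joint_vel": joint speeds; "effort": joint torques, N m; "position": TCP position; "tool_rot": TCP orientation; "ft_force": force on the tool from outside, world axes, zero at the start; "moment": the same for the moment, N m; "finger_gap": opening from 0.0 (shut) to 1.0 (fully open); "finger_force": force on a finger pad.
Only numpy, scipy, OpenCV 4.12 (cv2) and the standard library are available. Lean on these libraries where they do the work, as an engineer would, in place of code of your own. Each camera call takes 0.05 s, during which the arm holds its last target. There are 200 camera calls.

## Working session

There is one attempt and no reset: what is moved stays moved. The work goes in short steps, Python scripts to look and compute and a tool call to move; the robot and the scene stay as the last step left them, time stands still between calls to the robot, and variables do not carry over. Pictures are saved under pics/ and viewed, at most 10 in all, crops included, and the job is handed in when it is done.

Besides the shell and the picture viewer there is one more tool, called after "Emit:" by a JSON object that holds its "fn" and its "kwargs", one argument or row to a line. apply_moves: Moves the arm, as the interface text tells. Shift numbers are shares of 750 mm and turn numbers shares of pi rad, none past 1 either way. Its arguments: {"type":"object","properties":{"motion":{"type":"array","items":{"type":"array","items":{"type":"number","minimum":-1,"maximum":1}}},"force":{"type":"number"}},"required":["motion"]}

```bash
mkdir -p pics; cat > h.py <<'E'
import numpy as np, cv2
from cell import *
def pix2w(name,u,v,d):
    i=camera_info(name);K=np.array([[i['fx'],0,i['cx']],[0,i['fy'],i['cy']],[0,0,1]])
    p=cv2.undistortPoints(np.array([[[u,v]]],float),K,np.array(i['D'],float))[0,0]
    c=np.array([p[0]*d,p[1]*d,d])
    if 'R' in i: return np.array(i['R']).T@(c-np.array(i['t']))
    s=read_state();H=np.array(i['hand_eye'])
    return np.array(s['tool_rot'])@(H[:3,:3]@c+H[:3,3])+np.array(s['position'])
def w2pix(name,X):
    i=camera_info(name);K=np.array([[i['fx'],0,i['cx']],[0,i['fy'],i['cy']],[0,0,1]])
    if 'R' in i: R=np.array(i['R']);t=np.array(i['t'],float)
    else:
        s=read_state();H=np.array(i['hand_eye']);Rt=np.array(s['tool_rot'])
        R=(Rt@H[:3,:3]).T; t=-R@(Rt@H[:3,3]+np.array(s['position']))
    return cv2.projectPoints(np.array([X],float),cv2.Rodrigues(R)[0],t,K,np.array(i['D'],float))[0][0,0]
E
cat > a.py <<'E'
from h import *
np.set_printoptions(precision=1,suppress=True)
s=read_state();print(s['clock'],np.array(s['tool_rot']))
ims=[]
for c in ['scene','top']:
    im,d=camera(c);ims.append(im);np.savez('pics/'+c,im=im,d=d);cv2.imwrite(f'pics/{c}.png',im)
    for t in ['seam_start','seam_end','lid_hinge','lid_grip','stylus','stand_hole0','beadbox']:
        for r in mark_of(t,c)[:3]: print(c,t,round(r['conf'],2),np.array(r['position']),w2pix(c,r['position']))
    if c=='top':
      for t in ['glue','beadpot','spool','painttube','brush','hoop']:
        for r in mark_of(t,c)[:2]: print(c,t,round(r['conf'],2),np.array(r['position']),w2pix(c,r['position']))
E
python3 a.py
```

```text
0.0 [[ 0.9  0.4 -0. ]
 [ 0.4 -0.9  0. ]
 [ 0.  -0.  -1. ]]
scene seam_start 0.75 [513.   98.4  38.6] [311.  205.8]
scene seam_end 0.91 [516.4 -15.9  44.5] [273.4 208.1]
scene seam_end 0.17 [745.  164.3  -2.1] [348.8 270.1]
scene lid_hinge 0.79 [605.9  55.9  44.5] [302.3 226.6]
scene lid_grip 0.59 [540.1  43.8  69.7] [294.8 205.3]
scene stylus 0.64 [562.1  45.9  -1.1] [295.9 228. ]
scene stylus 0.25 [538.1 274.3  -1.2] [367.8 216.4]
scene stand_hole0 0.81 [ 476.  -158.2   77.3] [224.  194.6]
scene stand_hole0 0.75 [ 401.3 -323.5   72. ] [168.8 184.6]
scene stand_hole0 0.59 [ 513.8 -276.6   73.2] [183.8 207.2]
scene beadbox 0.93 [558.8  46.4   2. ] [295.9 226.5]
top seam_start 0.72 [509.4  98.6  43. ] [257.  240.7]
top seam_start 0.34 [744.3 163.9  -2.4] [238.2 163.4]
top seam_end 0.61 [518.5 -11.8  39.7] [296.2 238.4]
top seam_end 0.58 [540.6  46.2  69.5] [275.7 228.9]
top seam_end 0.27 [604.9  47.5  48.7] [275.8 207.3]
top lid_hinge 0.77 [608.7  47.9  45.3] [275.7 206.2]
top lid_grip 0.88 [539.8  46.6  69.5] [275.5 229.2]
top lid_grip 0.31 [558.5  44.2   3. ] [276.9 225.7]
top stylus 0.55 [ 514.5 -281.6   11.3] [389.4 242.4]
top stand_hole0 0.81 [ 510.6 -276.6   77. ] [392.6 241.5]
top stand_hole0 0.79 [ 400.3 -327.7   78.1] [412.  282.1]
top stand_hole0 0.67 [ 478.2 -165.2   75.4] [352.2 252.6]
top beadbox 0.94 [561.3  47.3   0.3] [275.9 224.8]
top glue 0.71 [539.1 277.6  -1.7] [196.8 231. ]
top beadpot 0.61 [756.4   1.   -2.1] [292.8 160.5]
top spool 0.72 [747.1 161.8  -0.4] [238.8 162.4]
top painttube 0.89 [ 748.7 -240.3   -1.2] [373.5 164.4]
top brush 0.8 [ 647.5 -444.2    2.7] [442.9 198.8]
```

```bash
python3 - <<'E'
import cv2,numpy as np
a=cv2.imread('pics/scene.png')[150:300,130:400];b=cv2.imread('pics/top.png')[130:310,170:460]
a=cv2.resize(a,None,fx=2,fy=2,interpolation=3)[:, :];b=cv2.resize(b,None,fx=1.6,fy=1.6,interpolation=3)
w=800;o=np.zeros((600,w,3),np.uint8);o[:300,:540]=a;o[302:590,:464]=b
cv2.imwrite('pics/c1.png',o)
E
```

```text
(no output)
```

View pics/c1.png

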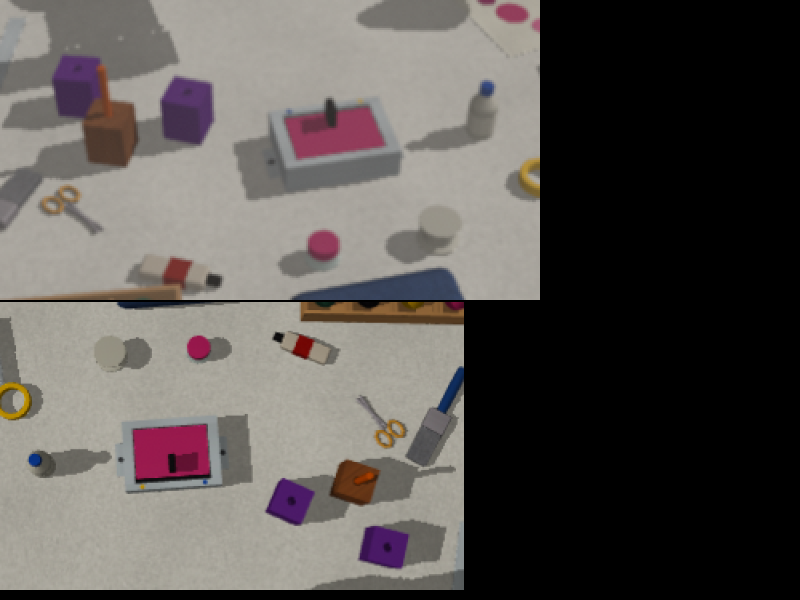

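The picture shows that the brown block holding the upright orange stylus is the middle one (scene px ~184,207). The two purple blocks are decoys. The box has its seam on the near side, with the yellow dot at +y and the blue dot at -y, and it is slightly yawed.

```bash
cat > plan.py <<'E'
# usage: plan.py x y z yaw_of_tool_y(deg) nrows  -> straight rows from the current pose (tool down)
import sys
from h import *
from scipy.spatial.transform import Rotation as Ro
x,y,z,a,n=map(float,sys.argv[1:6]);s=read_state();R=np.array(s['tool_rot']);p=np.array(s['position'])
c=np.deg2rad(a);Y=np.array([np.cos(c),np.sin(c),0]);Z=np.array([0,0,-1.]);T=np.stack([np.cross(Y,Z),Y,Z],1)
rv=Ro.from_matrix(R.T@T).as_rotvec();d=np.array([x,y,z])-p
print('clock',s['clock'],'pos',p.round(2),'rotvec deg',np.rad2deg(rv).round(2),'dist',np.linalg.norm(d).round(1),'F',np.array(s['ft_force']).round(2),'gap',s['finger_gap'])
n=int(n)
for k in range(n):
    Rk=R@Ro.from_rotvec(rv*k/n).as_matrix()
    print(np.r_[rv/n/np.pi,Rk.T@d/n/750].round(5).tolist())
E
python3 plan.py 470 -277 300 -87 15; python3 -c "
from h import *
print(np.array(camera_info('wrist')['hand_eye']).round(3),camera_info('wrist')['fx'])
X=[]
"
```

```text
clock 1.1 pos [ 232.5  -607.01  231.31] rotvec deg [ 0.    0.   17.96] dist 412.4 F [-0.27 -0.91  0.42] gap 1.0013796151678453
[0.0, 0.0, 0.00665, 0.03021, -0.01984, -0.00611]
[0.0, 0.0, 0.00665, 0.02979, -0.02047, -0.00611]
[0.0, 0.0, 0.00665, 0.02935, -0.02109, -0.00611]
[0.0, 0.0, 0.00665, 0.0289, -0.0217, -0.00611]
[0.0, 0.0, 0.00665, 0.02845, -0.02229, -0.00611]
[0.0, 0.0, 0.00665, 0.02797, -0.02288, -0.00611]
[0.0, 0.0, 0.00665, 0.02749, -0.02346, -0.00611]
[0.0, 0.0, 0.00665, 0.02699, -0.02403, -0.00611]
[0.0, 0.0, 0.00665, 0.02648, -0.02459, -0.00611]
[0.0, 0.0, 0.00665, 0.02596, -0.02514, -0.00611]
[0.0, 0.0, 0.00665, 0.02543, -0.02568, -0.00611]
[0.0, 0.0, 0.00665, 0.02489, -0.0262, -0.00611]
[0.0, 0.0, 0.00665, 0.02434, -0.02672, -0.00611]
[0.0, 0.0, 0.00665, 0.02378, -0.02722, -0.00611]
[0.0, 0.0, 0.00665, 0.0232, -0.02771, -0.00611]
[[-1.00000e-03 -9.66000e-01 -2.59000e-01  6.54060e+01]
 [ 1.00000e+00 -1.00000e-03  0.00000e+00 -2.69000e-01]
 [-0.00000e+00 -2.59000e-01  9.66000e-01 -1.42395e+02]
 [ 0.00000e+00  0.00000e+00  0.00000e+00  1.00000e+00]] 292.55592002536105
```

Emit:
{"fn": "apply_moves", "kwargs": {
  "motion": [
    [0, 0, 0.0067, 0.03, -0.02, -0.006, 0],
    [0, 0, 0.0067, 0.03, -0.0205, -0.006, 0],
    [0, 0, 0.0067, 0.0295, -0.021, -0.006, 0],
    [0, 0, 0.0067, 0.029, -0.022, -0.006, 0],
    [0, 0, 0.0067, 0.0285, -0.022, -0.006, 0]
  ]
}}

```text
clock: 1.52
position: [312.5, -495.8, 254.0]
tool_rot: [[0.967, 0.256, 0.0], [0.256, -0.967, -0.0], [0.0, 0.0, -1.0]]
ft_force: [-0.4, -0.3, -0.2]
finger_gap: 1.0
finger_force: 0.0
```

Emit:
{"fn": "apply_moves", "kwargs": {
  "motion": [
    [0, 0, 0.0067, 0.028, -0.023, -0.006, 0],
    [0, 0, 0.0067, 0.0275, -0.0235, -0.006, 0],
    [0, 0, 0.0067, 0.027, -0.024, -0.006, 0],
    [0, 0, 0.0067, 0.0265, -0.0245, -0.006, 0],
    [0, 0, 0.0067, 0.026, -0.025, -0.006, 0]
  ]
}}

```text
clock: 1.93
position: [391.9, -385.9, 276.7]
tool_rot: [[0.988, 0.154, 0.0], [0.154, -0.988, -0.0], [0.0, 0.0, -1.0]]
ft_force: [-0.8, 0.1, -0.1]
finger_gap: 0.998
finger_force: 0.0
```

Emit:
{"fn": "apply_moves", "kwargs": {
  "motion": [
    [0, 0, 0.0067, 0.0255, -0.0255, -0.006, 0],
    [0, 0, 0.0067, 0.025, -0.026, -0.006, 0],
    [0, 0, 0.0067, 0.0245, -0.0265, -0.006, 0],
    [0, 0, 0.0067, 0.024, -0.027, -0.006, 0],
    [0, 0, 0.0067, 0.023, -0.0275, -0.006, 0]
  ]
}}

```text
clock: 2.35
position: [471.6, -276.7, 299.2]
tool_rot: [[0.999, 0.049, 0.0], [0.049, -0.999, -0.0], [0.0, 0.0, -1.0]]
ft_force: [0.2, 0.2, -0.4]
finger_gap: 1.004
finger_force: 0.0
```

```bash
cat > look.py <<'E'
import sys
from h import *
np.set_printoptions(precision=1,suppress=True)
n=sys.argv[1]
s=read_state();im,d=camera('wrist');cv2.imwrite(f'pics/{n}.png',im);np.savez('pics/'+n,im=im,d=d,p=s['position'],R=s['tool_rot'])
print(s['clock'],s['position'],np.array(s['joint_vel']))
for t in sys.argv[2:]:
    for r in mark_of(t,'wrist')[:3]: print(t,round(r['conf'],2),np.array(r['position']),w2pix('wrist',r['position']))
E
python3 look.py w1 stand_hole0 stylus seam_end; python3 plan.py 490 46 300 -87 10
```

```text
2.35 [ 471.6 -276.7  299.2] [ 0.6  0.  -0.1 -0.   0.1  0.8]
stand_hole0 0.74 [ 514.2 -279.2   73. ] [290.7 152.2]
stand_hole0 0.56 [ 404.4 -327.4   73.8] [322.  237.6]
stand_hole0 0.56 [ 477.9 -159.8   73.1] [194.8 176.2]
stylus 0.66 [ 513.7 -276.2   10.8] [287.  148.6]
seam_end 0.92 [519.2 -14.4  41.6] [ 87.5 134.2]
clock 2.55 pos [ 471.15 -277.68  298.95] rotvec deg [ 0.04 -0.   -0.04] dist 324.2 F [ 0.29 -0.69 -0.61] gap 0.997086326955584
[2e-05, -0.0, -2e-05, 0.00474, -0.04297, -0.00017]
[2e-05, -0.0, -2e-05, 0.00474, -0.04297, -0.00016]
[2e-05, -0.0, -2e-05, 0.00474, -0.04297, -0.00016]
[2e-05, -0.0, -2e-05, 0.00475, -0.04297, -0.00016]
[2e-05, -0.0, -2e-05, 0.00475, -0.04297, -0.00016]
[2e-05, -0.0, -2e-05, 0.00475, -0.04297, -0.00015]
[2e-05, -0.0, -2e-05, 0.00476, -0.04297, -0.00015]
[2e-05, -0.0, -2e-05, 0.00476, -0.04297, -0.00015]
[2e-05, -0.0, -2e-05, 0.00476, -0.04297, -0.00015]
[2e-05, -0.0, -2e-05, 0.00477, -0.04297, -0.00014]
```

View pics/w1.png

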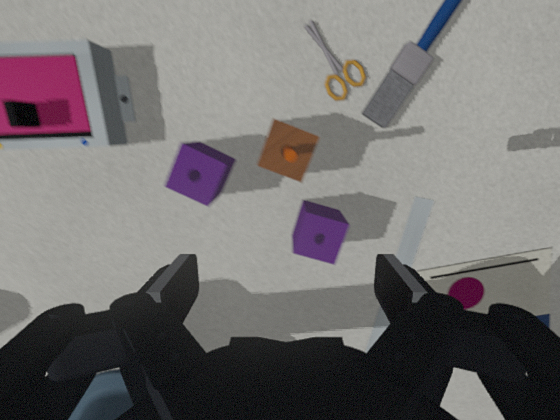

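The wrist view shows the brown block with the stylus top at px (290,155), the purple decoys at (194,175) and (320,238), and the box at upper left with the blue dot at (84,142). Next I look at the box from closer.

Emit:
{"fn": "apply_moves", "kwargs": {
  "motion": [
    [0, 0, 0, 0.0014, -0.0427, 0.0092, 0],
    [0, 0, 0, 0.0014, -0.0427, 0.0092, 0],
    [0, 0, 0, 0.0014, -0.0427, 0.0092, 0],
    [0, 0, 0, 0.0014, -0.0427, 0.0092, 0],
    [0, 0, 0, 0.0014, -0.0427, 0.0092, 0]
  ]
}}

```text
clock: 2.97
position: [467.4, -117.5, 263.6]
tool_rot: [[0.999, 0.048, -0.0], [0.048, -0.999, -0.0], [-0.0, 0.0, -1.0]]
ft_force: [0.5, 0.6, 0.3]
finger_gap: 0.999
finger_force: 0.0
```

Emit:
{"fn": "apply_moves", "kwargs": {
  "motion": [
    [0, 0, 0, 0.0014, -0.0427, 0.0092, 0],
    [0, 0, 0, 0.0014, -0.0427, 0.0092, 0],
    [0, 0, 0, 0.0014, -0.0427, 0.0092, 0],
    [0, 0, 0, 0.0014, -0.0427, 0.0092, 0],
    [0, 0, 0, 0.0014, -0.0427, 0.0092, 0]
  ]
}}

```text
clock: 3.38
position: [465.1, 42.7, 229.3]
tool_rot: [[0.999, 0.048, 0.0], [0.048, -0.999, -0.0], [0.0, 0.0, -1.0]]
ft_force: [0.6, 0.1, -0.6]
finger_gap: 1.001
finger_force: 0.0
```

```bash
python3 -c "
from cell import *
camera('wrist');camera('wrist')"; python3 look.py w2 seam_start seam_end lid_grip lid_hinge beadbox; python3 - <<'E'
import cv2
a=cv2.imread('pics/w2.png');cv2.imwrite('pics/w2b.png',cv2.resize(a,(800,600),interpolation=cv2.INTER_CUBIC))
E
```

```text
3.4833 [464.1  44.8 228.1] [-0.1 -0.  -0.  -0.   0.  -0. ]
seam_start 0.59 [508.2  95.1  43.2] [240.  150.1]
seam_end 0.91 [519.4 -16.1  44.1] [341.  145.1]
seam_end 0.2 [504.   95.5  40.4] [239.4 154.2]
lid_grip 0.87 [540.9  42.2  67.8] [288.7 121.4]
lid_hinge 0.87 [608.   49.   44.7] [284.9  52.4]
lid_hinge 0.62 [516.8 -14.6  45. ] [339.1 147.8]
beadbox 0.56 [556.7  43.9   1.5] [287.3 109.6]
```

View pics/w2b.png

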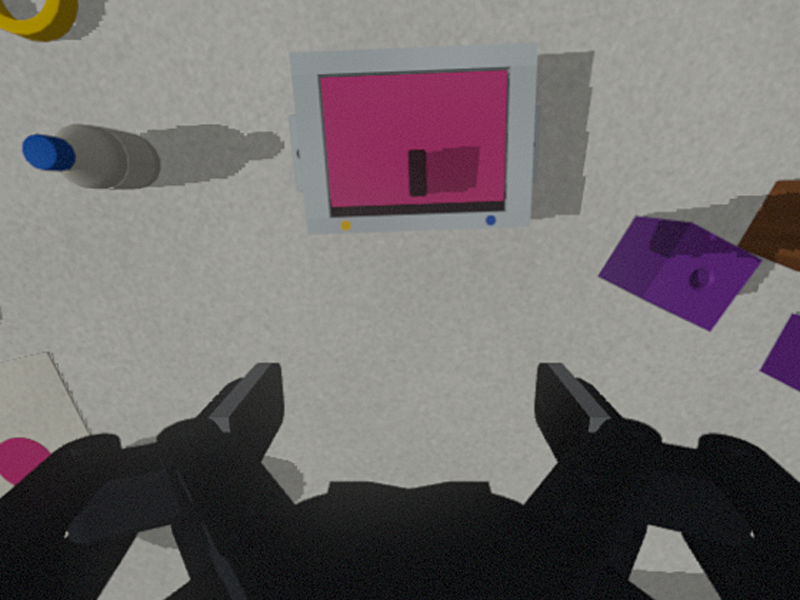

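```bash
cat > ray.py <<'E'
from h import *
def plane(name,pts,z,p=None,R=None):
    i=camera_info(name);K=np.array([[i['fx'],0,i['cx']],[0,i['fy'],i['cy']],[0,0,1]])
    q=cv2.undistortPoints(np.array(pts,float).reshape(-1,1,2),K,np.array(i['D'],float)).reshape(-1,2)
    q=np.c_[q,np.ones(len(q))]
    if 'R' in i: Rc=np.array(i['R']).T;o=-Rc@np.array(i['t'])
    else: H=np.array(i['hand_eye']);Rc=R@H[:3,:3];o=R@H[:3,3]+p
    r=q@Rc.T;return o+r*((z-o[2])/r[:,2])[:,None]
def pinkrect(im,name,p=None,R=None,near=(560,47)):
    h=cv2.cvtColor(im,cv2.COLOR_BGR2HSV);m=((h[...,0]>155)&(h[...,0]<178)&(h[...,1]>130)&(h[...,2]>60)).astype(np.uint8)
    cs=cv2.findContours(m,cv2.RETR_EXTERNAL,cv2.CHAIN_APPROX_NONE)[0];c=max(cs,key=cv2.contourArea).reshape(-1,2)
    w=plane(name,c,48,p,R)[:,:2].astype(np.float32)
    return cv2.minAreaRect(w)
E
python3 - <<'E'
from ray import *
for n,c in [('w2','wrist'),('w1','wrist'),('top','top'),('scene','scene')]:
    a=np.load(f'pics/{n}.npz');p,R=(a['p'],a['R']) if c=='wrist' else (None,None);im=a['im']
    print(n,pinkrect(im,c,p,R))
    if n!='w1':
      h=cv2.cvtColor(im,cv2.COLOR_BGR2HSV)
      uv0=w2pix(c,[515,47,48]) if c!='wrist' else (290,150)
      for nm,lo,hi in [('yel',20,35),('blu',105,125)]:
        m=(h[...,0]>=lo)&(h[...,0]<=hi)&(h[...,1]>130)&(h[...,2]>50)
        v,u=np.nonzero(m);k=np.hypot(u-uv0[0],v-uv0[1])<75
        if k.sum():print(nm,k.sum(),plane(c,[[u[k].mean(),v[k].mean()]],48,p,R).round(1), (u[k].mean(),v[k].mean()))
a=np.load('pics/w2.npz');p,R=a['p'],a['R'];g=cv2.cvtColor(a['im'],cv2.COLOR_BGR2GRAY)
# dark strip edges per column in wrist picture
for u in (245,265,285,305,330,345):
    col=g[130:165,u].astype(int);d=np.nonzero(col<50)[0]+130
    print(u,d.min(),d.max(),plane('wrist',[[u,d.min()-.5],[u,d.max()+.5]],48,p,R).round(1).tolist())
# fin dark region at z=82
m=((g<45)).astype(np.uint8);m[:,:270]=0;m[:,315:]=0;m[:95]=0;m[138:]=0
v,u=np.nonzero(m);print('fin',u.min(),u.max(),v.min(),v.max(),plane('wrist',[[u.min(),v.min()],[u.max(),v.max()]],82,p,R).round(1).tolist())
# stylus block/hole via depth, in w1
a=np.load('pics/w1.npz');p,R=a['p'],a['R'];h=cv2.cvtColor(a['im'],cv2.COLOR_BGR2HSV)
x=h[110:190,250:325];m=(x[...,0]<20)&(x[...,1]>110)&(x[...,2]>60)
cs=max(cv2.findContours(m.astype(np.uint8),0,1)[0],key=cv2.contourArea).reshape(-1,2)+[250,110]
print('block',cv2.minAreaRect(plane('wrist',cs,75,p,R)[:,:2].astype(np.float32)))
m2=(x[...,0]<14)&(x[...,1]>200)&(x[...,2]>150);v,u=np.nonzero(m2);dd=a['d'][110:190,250:325][m2]
print('orange',m2.sum(),u.min()+250,u.max()+250,v.min()+110,v.max()+110,np.percentile(dd,[5,50,95]))
print(plane('wrist',[[u.mean()+250,v.mean()+110]],150,p,R))
a=np.load('pics/top.npz');im=a['im'];h=cv2.cvtColor(im,cv2.COLOR_BGR2HSV)
x=h[225:260,372:412];m=(x[...,0]<14)&(x[...,1]>200)&(x[...,2]>120);v,u=np.nonzero(m);print('top orange',u.min()+372,u.max()+372,v.min()+225,v.max()+225,w2pix('top',[513,-277.5,160]),w2pix('top',[513,-277.5,75]))
E
```

```text
w2 ((561.576416015625, 45.65960693359375), (87.81356811523438, 129.43392944335938), 5.064363479614258)
yel 31 [[499.1  95.5  48. ]] (np.float64(241.58064516129033), np.float64(157.4516129032258))
blu 26 [[509.1 -14.2  48. ]] (np.float64(343.0), np.float64(153.5))
w1 ((562.9541625976562, 39.683555603027344), (89.34943389892578, 114.82401275634766), 4.879241466522217)
top ((559.7153930664062, 44.55133056640625), (88.26959228515625, 129.54165649414062), 5.185899257659912)
yel 6 [[497.   93.7  48. ]] (np.float64(258.5), np.float64(245.0))
blu 6 [[507.4 -15.4  48. ]] (np.float64(297.5), np.float64(242.0))
scene ((561.8016357421875, 46.44895935058594), (81.54560089111328, 125.5556869506836), 5.2603864669799805)
245 145 150 [[513.1, 92.0, 48.0], [506.7, 91.9, 48.0]]
265 144 149 [[515.3, 70.5, 48.0], [509.0, 70.3, 48.0]]
285 143 149 [[517.4, 49.1, 48.0], [510.1, 48.8, 48.0]]
305 143 148 [[518.6, 27.7, 48.0], [512.3, 27.3, 48.0]]
330 142 147 [[521.0, 1.0, 48.0], [514.7, 0.4, 48.0]]
345 141 146 [[522.9, -14.9, 48.0], [516.6, -15.6, 48.0]]
fin 286 298 105 136 [[552.6, 49.9, 82.0], [525.4, 37.0, 82.0]]
block ((514.1207275390625, -276.32818603515625), (56.361122131347656, 58.07902145385742), 71.78911590576172)
orange 37 286 293 151 160 [276.5354187  278.07327271 318.81403809]
[[ 514.66054043 -277.97494494  150.        ]]
top orange 392 403 236 242 [399.83095953 237.32232251] [392.77035091 240.67606302]
```

The box's pink lid spans px (320-508, 70-207). The groove is the dark strip below it, with the yellow dot at (346,225) and the blue dot at (490,220). Lid centre is about (561.3, 45.6) and yaw about 5.1°. Next I go to the stylus.

```bash
python3 plan.py 514 -277.3 215 -85 10
```

```text
clock 3.7833 pos [465.77  41.09 230.1 ] rotvec deg [ 0.02 -0.03 -2.26] dist 322.4 F [-0.76  0.13  0.5 ] gap 1.0021551715954589
[1e-05, -2e-05, -0.00126, 0.0044, 0.04271, 0.00203]
[1e-05, -2e-05, -0.00126, 0.00423, 0.04273, 0.00203]
[1e-05, -2e-05, -0.00126, 0.00406, 0.04274, 0.00203]
[1e-05, -2e-05, -0.00126, 0.00389, 0.04276, 0.00203]
[1e-05, -2e-05, -0.00126, 0.00372, 0.04277, 0.00202]
[1e-05, -2e-05, -0.00126, 0.00355, 0.04279, 0.00202]
[1e-05, -2e-05, -0.00126, 0.00338, 0.0428, 0.00202]
[1e-05, -2e-05, -0.00126, 0.00321, 0.04282, 0.00202]
[1e-05, -2e-05, -0.00126, 0.00304, 0.04283, 0.00202]
[1e-05, -2e-05, -0.00126, 0.00287, 0.04284, 0.00202]
```

```bash
python3 look.py w3 seam_start seam_end; python3 look.py w4 ; python3 - <<'E'
from ray import *
for n in ('w3','w4'):
    a=np.load(f'pics/{n}.npz');print(pinkrect(a['im'],'wrist',a['p'],a['R']))
E
```

```text
3.7833 [465.8  41.1 230.1] [ 0. -0.  0.  0. -0.  0.]
seam_start 0.69 [507.7  93.4  46.9] [240.4 151.6]
seam_end 0.78 [516.4 -16.   44.1] [340.8 148.1]
3.9333 [465.7  41.6 230. ] [ 0. -0.  0.  0.  0.  0.]
((561.4470825195312, 46.101234436035156), (87.7390365600586, 129.40464782714844), 5.0509490966796875)
((561.4788208007812, 46.12347412109375), (87.76284790039062, 129.33905029296875), 5.073963642120361)
```

Emit:
{"fn": "apply_moves", "kwargs": {
  "motion": [
    [0, 0, -0.0013, 0.0044, 0.0427, 0.002, 0],
    [0, 0, -0.0013, 0.0042, 0.0427, 0.002, 0],
    [0, 0, -0.0013, 0.0041, 0.0427, 0.002, 0],
    [0, 0, -0.0013, 0.0039, 0.0428, 0.002, 0],
    [0, 0, -0.0013, 0.0037, 0.0428, 0.002, 0]
  ]
}}

```text
clock: 4.4
position: [490.0, -118.5, 222.4]
tool_rot: [[0.998, 0.07, 0.0], [0.07, -0.998, -0.0], [0.0, 0.0, -1.0]]
ft_force: [0.6, 0.1, -0.2]
finger_gap: 1.001
finger_force: 0.0
```

Emit:
{"fn": "apply_moves", "kwargs": {
  "motion": [
    [0, 0, -0.0013, 0.0035, 0.0428, 0.002, 0],
    [0, 0, -0.0013, 0.0034, 0.0428, 0.002, 0],
    [0, 0, -0.0013, 0.0032, 0.0428, 0.002, 0],
    [0, 0, -0.0013, 0.003, 0.0428, 0.002, 0],
    [0, 0, -0.0013, 0.0029, 0.0428, 0.002, 0]
  ]
}}

```text
clock: 4.82
position: [514.4, -277.7, 214.7]
tool_rot: [[0.996, 0.09, 0.0], [0.09, -0.996, -0.0], [0.0, 0.0, -1.0]]
ft_force: [0.5, -0.2, 0.6]
finger_gap: 1.003
finger_force: 0.0
```

Emit:
{"fn": "apply_moves", "kwargs": {
  "motion": [
    [0, 0, 0, 0, 0, 0, 0.4],
    [0, 0, 0, 0, 0, 0, 0.4],
    [0, 0, 0, 0, 0, 0, 0.4],
    [0, 0, 0, 0, 0, 0, 0.4],
    [0, 0, 0, 0, 0, 0, 0.4]
  ]
}}

```text
clock: 5.23
position: [514.5, -274.7, 214.9]
tool_rot: [[0.996, 0.092, 0.0], [0.092, -0.996, 0.0], [0.0, -0.0, -1.0]]
ft_force: [-0.3, 0.1, -0.1]
finger_gap: 0.6
finger_force: 0.0
```

```bash
python3 look.py w5 stylus stand_hole0; python3 plan.py 514 -277.3 96 -85 5;python3 - <<'E'
from ray import *
a=np.load('pics/w5.npz');p,R=a['p'],a['R'];h=cv2.cvtColor(a['im'],cv2.COLOR_BGR2HSV)
m=((h[...,0]<14)&(h[...,1]>200)&(h[...,2]>120)).astype(np.uint8);n,l,st,ce=cv2.connectedComponentsWithStats(m)
for k in range(1,n):
    if st[k,4]>40:
        print(st[k],ce[k])
        v,u=np.nonzero(l==k);dd=a['d'][l==k];print(np.percentile(dd[dd>0],[2,10,50,90]))
E
```

```text
5.2333 [ 514.5 -274.7  214.9] [-0.  0. -0. -0. -0. -0.]
stylus 0.56 [ 516.3 -273.3   12.2] [285.  186.8]
stand_hole0 0.91 [ 514.3 -280.6   71.8] [291.8 200.2]
stand_hole0 0.83 [ 400.4 -328.8   72.9] [325.5 304.8]
stand_hole0 0.61 [ 475.2 -160.4   75.2] [170.  227.9]
clock 5.3833 pos [ 514.66 -274.96  215.01] rotvec deg [ 0.01 -0.01  0.27] dist 119.0 F [-0.28  0.21  0.75] gap 0.601405334864595
[1e-05, -2e-05, 0.0003, -0.00024, 0.0006, 0.03174]
[1e-05, -2e-05, 0.0003, -0.00024, 0.0006, 0.03174]
[1e-05, -2e-05, 0.0003, -0.00024, 0.0006, 0.03174]
[1e-05, -2e-05, 0.0003, -0.00023, 0.0006, 0.03174]
[1e-05, -2e-05, 0.0003, -0.00023, 0.00061, 0.03174]
[287 221  12  14  47] [292.04255319 227.4893617 ]
[205.79176453 206.58289185 207.74519348 208.50139465]
```

View pics/w5.png

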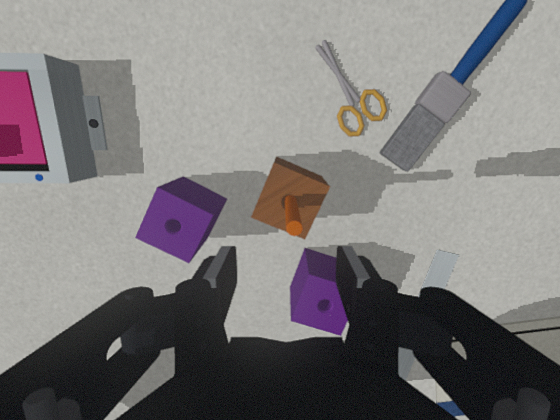

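The stylus is in view with its top at px (294,228) and the hole mouth at about (290,200). The fingers straddle it.

```bash
python3 - <<'E'
from ray import *
a=np.load('pics/w5.npz');p,R=a['p'],a['R']
print(plane('wrist',[[294,228]],160,p,R),plane('wrist',[[289.5,199.5]],75,p,R))
h=cv2.cvtColor(a['im'],cv2.COLOR_BGR2HSV)[140:250,240:340];m=(h[...,0]<22)&(h[...,1]>110)&(h[...,2]>70)
c=max(cv2.findContours(m.astype(np.uint8),0,1)[0],key=cv2.contourArea).reshape(-1,2)+[240,140]
print(cv2.minAreaRect(plane('wrist',c,75,p,R)[:,:2].astype(np.float32)))
E
```

```text
[[ 514.35881579 -280.06858631  160.        ]] [[ 515.39406789 -277.78630471   75.        ]]
((513.7913208007812, -278.1902160644531), (58.63584899902344, 62.801231384277344), 71.40399169921875)
```

Emit:
{"fn": "apply_moves", "kwargs": {
  "motion": [
    [0, 0, 0, 0, 0.0026, 0.02, 0.4],
    [0, 0, 0, 0, 0.0026, 0.045, 0.4],
    [0, 0, 0, 0, 0, 0.045, 0.4],
    [0, 0, 0, 0, 0, 0.033, 0.4],
    [0, 0, 0, 0, 0, 0.016, 0.4]
  ]
}}

```text
clock: 5.8
position: [513.0, -277.7, 91.7]
tool_rot: [[0.996, 0.091, -0.005], [0.091, -0.996, 0.004], [-0.004, -0.004, -1.0]]
ft_force: [-0.5, 0.2, -0.1]
finger_gap: 0.599
finger_force: 0.0
```

Emit:
{"fn": "apply_moves", "kwargs": {
  "motion": [
    [0, 0, 0, 0, 0, 0, 0.4],
    [0, 0, 0, 0, 0, 0, 0.7],
    [0, 0, 0, 0, 0, 0, 1],
    [0, 0, 0, 0, 0, 0, 1],
    [0, 0, 0, 0, 0, 0, 1]
  ],
  "force": 40
}}

```text
clock: 6.22
position: [516.0, -279.6, 97.7]
tool_rot: [[0.996, 0.091, 0.002], [0.091, -0.996, -0.0], [0.002, 0.0, -1.0]]
ft_force: [-1.7, 3.2, 5.2]
finger_gap: 0.128
finger_force: 38.8
```

Emit:
{"fn": "apply_moves", "kwargs": {
  "motion": [
    [0, 0, 0, 0, 0, 0, 1],
    [0, 0, 0, 0, 0, 0, 1],
    [0, 0, 0, 0, 0, 0, 1],
    [0, 0, 0, 0, 0, 0, 1],
    [0, 0, 0, 0, 0, 0, 1]
  ]
}}

```text
clock: 6.63
position: [516.0, -279.6, 97.7]
tool_rot: [[0.996, 0.091, 0.002], [0.091, -0.996, -0.001], [0.002, 0.001, -1.0]]
ft_force: [-1.1, 3.8, 5.9]
finger_gap: 0.13
finger_force: 38.9
```

Emit:
{"fn": "apply_moves", "kwargs": {
  "motion": [
    [0, 0, 0, 0, 0, -0.01, 1],
    [0, 0, 0, 0, 0, -0.025, 1],
    [0, 0, 0, 0, 0, -0.035, 1],
    [0, 0, 0, 0, 0, -0.037, 1],
    [0, 0, 0, 0, 0, -0.026, 1]
  ]
}}

```text
clock: 7.05
position: [515.6, -280.4, 198.8]
tool_rot: [[0.996, 0.091, 0.003], [0.091, -0.996, -0.003], [0.003, 0.003, -1.0]]
ft_force: [0.7, -0.0, -0.0]
finger_gap: 0.124
finger_force: 38.9
```

Emit:
{"fn": "apply_moves", "kwargs": {
  "motion": [
    [0, 0, 0, 0, 0, 0, 1],
    [0, 0, 0, 0, 0, 0, 1],
    [0, 0, 0, 0, 0, 0, 1],
    [0, 0, 0, 0, 0, 0, 1],
    [0, 0, 0, 0, 0, 0, 1]
  ]
}}

```text
clock: 7.47
position: [514.1, -279.1, 193.5]
tool_rot: [[0.996, 0.091, -0.002], [0.091, -0.996, 0.002], [-0.002, -0.002, -1.0]]
ft_force: [-0.3, -0.6, 0.1]
finger_gap: 0.128
finger_force: 38.9
```

```bash
python3 look.py w6 stylus; python3 -c "
from cell import *
print(mark_of('stylus','scene')[:1] if camera('scene') else 0, read_state()['ft_force'])"; python3 plan.py 513 101 195 -85 10
```

```text
7.4667 [ 514.1 -279.1  193.5] [ 0. -0. -0.  0.  0. -0.]
stylus 0.63 [ 512.2 -277.   109.6] [283.5 217.8]
[{'position': [510.3, -279.3, 109.1], 'conf': 0.56}] [-0.58186745  0.32354509 -0.6496324 ]
clock 7.6667 pos [ 514.66 -279.4   194.58] rotvec deg [-0.05  0.05  0.21] dist 380.4 F [-0.58  0.32 -0.65] gap 0.12570766377622458
[-3e-05, 3e-05, 0.00012, 0.00438, -0.05053, -2e-05]
[-3e-05, 3e-05, 0.00012, 0.00437, -0.05053, -2e-05]
[-3e-05, 3e-05, 0.00012, 0.00435, -0.05053, -2e-05]
[-3e-05, 3e-05, 0.00012, 0.00433, -0.05053, -3e-05]
[-3e-05, 3e-05, 0.00012, 0.00431, -0.05054, -3e-05]
[-3e-05, 3e-05, 0.00012, 0.00429, -0.05054, -4e-05]
[-3e-05, 3e-05, 0.00012, 0.00427, -0.05054, -4e-05]
[-3e-05, 3e-05, 0.00012, 0.00426, -0.05054, -4e-05]
[-3e-05, 3e-05, 0.00012, 0.00424, -0.05054, -5e-05]
[-3e-05, 3e-05, 0.00012, 0.00422, -0.05054, -5e-05]
```

View pics/w6.png

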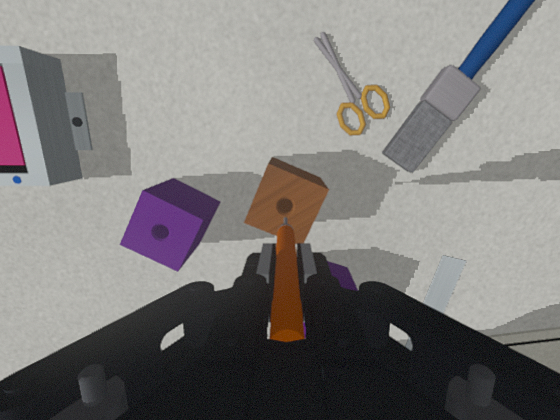

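The stylus is held with its tip at px (286,218), and the empty hole shows at (285,206).

```bash
python3 - <<'E'
from ray import *
a=np.load('pics/w6.npz');p,R=a['p'],a['R'];print(p)
print(plane('wrist',[[286,218]],107,p,R),plane('wrist',[[285,206]],75,p,R))
g=a['im'][205:232,276:298];print(cv2.cvtColor(g,cv2.COLOR_BGR2GRAY))
L=np.array([561.4,46.0]);e=np.deg2rad(5.06);ex=np.array([np.cos(e),np.sin(e)]);ey=np.array([-np.sin(e),np.cos(e)])
for n,b in [('start',(-48,55)),('end',(-48,-55)),('grip',(-23,0)),('hinge',(44,0))]: print(n,L+ex*b[0]+ey*b[1])
E
```

```text
[ 514.10255405 -279.05284484  193.46252648]
[[ 511.21865239 -278.84448977  107.        ]] [[ 513.05504144 -277.70363968   75.        ]]
[[ 81  65  62  62  61  62  64  64  66  60  61  60  63  64  58  61  73  94
  105 101  96  99]
 [ 78  70  66  58  61  60  63  59  60  58  61  65  67  61  62  60  76  98
  104 100  97  97]
 [ 76  68  61  60  63  66  59  62  58  63  63  60  59  59  62  63  80 101
  105  98  93  95]
 [ 79  70  62  62  60  62  69  59  57  66  62  66  60  61  61  73  92 107
  105  97  95  96]
 [ 85  75  67  67  61  62  62  64  68  64  60  62  64  62  62  80  93 107
  105 101  97  97]
 [ 95  78  68  68  64  63  61  59  58  62  57  57  59  60  72  84  95 104
  101  95  97  97]
 [ 96  90  69  70  64  66  62  67  60  62  62  62  68  73  86  96 104 105
   97  97  97  99]
 [ 94  91  81  69  73  70  67  63  64  66  71  71  85  90  96 100 102 101
   99  97  98  99]
 [ 92  96  90  81  74  73  78  76  74  76  78  84  91  94  94 101 103  97
   97  92 100  91]
 [ 93  92  95  95  87  84  79  78  83  83  88  88  89  95 100  98  96  97
   94  93  90  87]
 [ 91  91  93  94  98  91  92  87 
[... 980 characters left out ...]
 96  93]
 [ 91  89  92  94  98  96  85  82  73  74  70  72  72  74  80  90  94  96
   95  96  91  93]
 [ 86  94  97  97  95  91  78  75  77  68  67  72  69  69  71  79  89  97
   97  93  91  91]
 [ 89  93 103 100  87  84  83  77  79  70  64  67  71  68  69  70  83  93
   92  94  94  97]
 [ 95  99 101  94  87  87  84  81  75  72  72  70  69  70  71  69  74  83
   97  92  94  94]
 [ 93 101 101  92  91  88  80  79  76  74  73  72  72  75  70  66  64  81
   92  93  93  96]
 [ 97  98 100  92  90  86  81  78  73  72  65  73  71  70  68  69  69  77
   88  93  90  91]]
start [508.73612173  96.55211099]
end [518.43800154 -13.0192061 ]
grip [538.4896337   43.97142513]
hinge [605.22852683  49.88075193]
```

Emit:
{"fn": "apply_moves", "kwargs": {
  "motion": [
    [0, 0, 0, 0.0016, -0.02, 0, 1],
    [0, 0, 0, 0.0028, -0.035, 0, 1],
    [0, 0, 0, 0.0032, -0.04, 0, 1],
    [0, 0, 0, 0.0032, -0.04, 0, 1],
    [0, 0, 0, 0.0032, -0.04, 0, 1]
  ]
}}

```text
clock: 8.08
position: [513.0, -146.0, 195.1]
tool_rot: [[0.996, 0.09, -0.0], [0.09, -0.996, 0.0], [-0.0, -0.0, -1.0]]
ft_force: [-0.2, 0.1, 0.6]
finger_gap: 0.127
finger_force: 38.9
```

Emit:
{"fn": "apply_moves", "kwargs": {
  "motion": [
    [0, 0, 0, 0.0032, -0.04, 0, 1],
    [0, 0, 0, 0.0032, -0.04, 0, 1],
    [0, 0, 0, 0.0032, -0.04, 0, 1],
    [0, 0, 0, 0.0032, -0.04, 0, 1],
    [0, 0, 0, 0.0032, -0.04, 0, 1]
  ]
}}

```text
clock: 8.5
position: [511.1, 4.7, 195.3]
tool_rot: [[0.996, 0.091, 0.0], [0.091, -0.996, 0.0], [0.0, -0.0, -1.0]]
ft_force: [1.4, 0.3, -0.7]
finger_gap: 0.132
finger_force: 38.9
```

Emit:
{"fn": "apply_moves", "kwargs": {
  "motion": [
    [0, 0, 0, 0.0032, -0.04, 0, 1],
    [0, 0, 0, 0.0026, -0.033, 0, 1],
    [0, 0, 0, 0.002, -0.025, 0, 1],
    [0, 0, 0, 0.0012, -0.015, 0, 1],
    [0, 0, 0, 0.0008, -0.01, 0, 1]
  ]
}}

```text
clock: 8.92
position: [510.2, 96.6, 195.2]
tool_rot: [[0.996, 0.093, -0.0], [0.093, -0.996, 0.0], [-0.0, -0.0, -1.0]]
ft_force: [0.0, 0.3, -0.3]
finger_gap: 0.13
finger_force: 39.0
```

```bash
python3 -c "
from cell import *
[camera('wrist') for _ in range(4)]"; python3 plan.py 510.2 95.4 152 -84.94 5
```

```text
clock 9.1167 pos [510.74  94.55 195.25] rotvec deg [0.02 0.01 0.12] dist 43.3 F [-0.66 -0.07 -0.6 ] gap 0.1259054305713343
[2e-05, 1e-05, 0.00014, -0.00012, -0.00024, 0.01153]
[2e-05, 1e-05, 0.00014, -0.00012, -0.00024, 0.01153]
[2e-05, 1e-05, 0.00014, -0.00012, -0.00024, 0.01153]
[2e-05, 1e-05, 0.00014, -0.00012, -0.00024, 0.01153]
[2e-05, 1e-05, 0.00014, -0.00012, -0.00024, 0.01153]
```

Emit:
{"fn": "apply_moves", "kwargs": {
  "motion": [
    [0, 0, 0, 0, 0, 0.01, 1],
    [0, 0, 0, 0, 0, 0.018, 1],
    [0, 0, 0, 0, 0, 0.018, 1],
    [0, 0, 0, 0, 0, 0.012, 1],
    [0, 0, 0, 0, 0, 0.004, 1]
  ]
}}

```text
clock: 9.53
position: [509.5, 94.4, 146.5]
tool_rot: [[0.996, 0.089, -0.004], [0.089, -0.996, 0.0], [-0.004, -0.0, -1.0]]
ft_force: [0.0, -0.5, -0.4]
finger_gap: 0.131
finger_force: 39.0
```

```bash
python3 -c "
from cell import *
[camera('wrist') for _ in range(4)]"; python3 look.py w7 stylus seam_start; python3 -c "
import cv2
a=cv2.imread('pics/w7.png');cv2.imwrite('pics/w7b.png',cv2.resize(a[150:290,180:380],(800,560),interpolation=cv2.INTER_CUBIC))"
```

```text
9.7333 [511.2  94.8 149.3] [ 0. -0. -0. -0. -0.  0.]
stylus 0.65 [507.5  94.7  60.8] [286.2 218.8]
stylus 0.53 [555.3  44.4  -0.6] [341.1 159.2]
seam_start 0.92 [506.7  95.1  44.3] [285.7 214.1]
```

View pics/w7b.png

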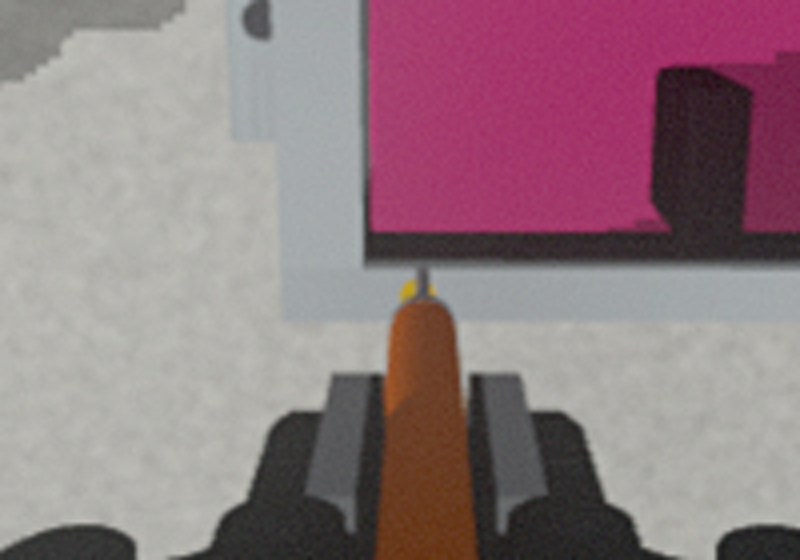

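The tip is at px (285.8,217) and the groove band there spans rows 208.2–216. I compare them at the right heights.

```bash
python3 - <<'E'
from ray import *
a=np.load('pics/w7.npz');p,R=a['p'],a['R'];print(p,a['d'][215:222,285:288])
for z in (60,62,64): print(z,plane('wrist',[[285.75,217]],z,p,R))
print(plane('wrist',[[285.75,208.2],[285.75,216]],48,p,R))
E
python3 plan.py 510 95 138 -85 5 |head -1
```

```text
[511.1616864   94.84060806 149.30821122] [[259.69513 260.18628 260.47656]
 [258.12958 257.92206 257.23306]
 [239.30948 238.63887 252.93488]
 [236.72566 235.54619 236.94728]
 [232.24826 233.0391  235.27536]
 [231.1267  229.42152 232.93057]
 [227.94595 228.03745 229.04254]]
60 [[508.56814614  95.08363845  60.        ]]
62 [[509.15055963  95.13553854  62.        ]]
64 [[509.73297312  95.18743862  64.        ]]
[[512.93286685  95.47729069  48.        ]
 [505.97314156  94.85293074  48.        ]]
clock 9.8833 pos [511.26  95.03 149.61] rotvec deg [ 0.01 -0.09  0.21] dist 11.7 F [ 0.3  -0.03 -0.68] gap 0.1265740958666505
```

Emit:
{"fn": "apply_moves", "kwargs": {
  "motion": [
    [0, 0, 0, 0, 0, 0.005, 1],
    [0, 0, 0, 0, 0, 0.007, 1],
    [0, 0, 0, 0, 0, 0.006, 1],
    [0, 0, 0, 0, 0, 0.0035, 1],
    [0, 0, 0, 0, 0, 0.002, 1]
  ]
}}

```text
clock: 10.3
position: [510.2, 95.1, 130.3]
tool_rot: [[0.996, 0.091, -0.001], [0.091, -0.996, 0.0], [-0.001, -0.0, -1.0]]
ft_force: [-1.2, 0.2, 0.3]
finger_gap: 0.125
finger_force: 39.0
```

Emit:
{"fn": "apply_moves", "kwargs": {
  "motion": [
    [0, 0, 0, 0, 0, 0.0007, 1],
    [0, 0, 0, 0, 0, 0.0007, 1],
    [0, 0, 0, 0, 0, 0.0007, 1],
    [0, 0, 0, 0, 0, 0, 1],
    [0, 0, 0, 0, 0, 0, 1]
  ]
}}

```text
clock: 10.72
position: [510.8, 95.1, 129.7]
tool_rot: [[0.996, 0.091, 0.0], [0.091, -0.996, -0.0], [0.0, 0.0, -1.0]]
ft_force: [0.2, 0.2, -0.6]
finger_gap: 0.131
finger_force: 39.0
```

```bash
python3 look.py w8 ; python3 plan.py 510 95 130 -85 1; python3 -c "
import cv2
a=cv2.imread('pics/w8.png');cv2.imwrite('pics/w8b.png',cv2.resize(a[150:290,180:380],(800,560),interpolation=cv2.INTER_CUBIC))"
```

```text
10.7167 [510.8  95.1 129.7] [ 0.  0. -0. -0.  0.  0.]
clock 10.7667 pos [510.81  95.05 129.74] rotvec deg [ 0.   -0.02  0.21] dist 0.8 F [-0.56 -0.29 -0.17] gap 0.13087342779249939
[1e-05, -9e-05, 0.00114, -0.00108, -3e-05, -0.00034]
```

View pics/w8b.png

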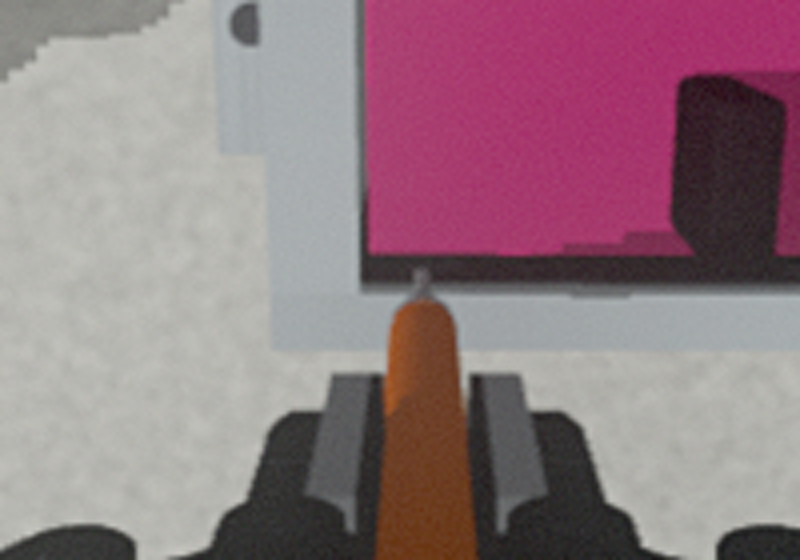

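The tip now sits inside the groove band at px (285,217). I probe gently for the floor.

Emit:
{"fn": "apply_moves", "kwargs": {
  "motion": [
    [0, 0, 0, 0, 0, 0.0008, 1],
    [0, 0, 0, 0, 0, 0.0008, 1],
    [0, 0, 0, 0, 0, 0, 1],
    [0, 0, 0, 0, 0, 0, 1],
    [0, 0, 0, 0, 0, 0, 1]
  ]
}}

```text
clock: 11.18
position: [511.0, 95.1, 128.8]
tool_rot: [[0.996, 0.091, 0.001], [0.091, -0.996, 0.0], [0.001, 0.0, -1.0]]
ft_force: [-0.7, -0.1, 2.6]
finger_gap: 0.127
finger_force: 39.2
```

Floor contact is found at TCP z 128.8. I ease off 0.5 mm and run along the groove.

Emit:
{"fn": "apply_moves", "kwargs": {
  "motion": [
    [0, 0, 0, 0, 0, -0.0005, 1],
    [0, 0, 0, 0, 0.001, -0.0003, 1],
    [0, 0, 0, 0, 0.002, 0, 1],
    [0, 0, 0, 0, 0.003, 0, 1],
    [0, 0, 0, 0, 0.004, 0, 1]
  ]
}}

```text
clock: 11.6
position: [511.3, 87.6, 128.9]
tool_rot: [[0.996, 0.091, -0.0], [0.091, -0.996, 0.0], [-0.0, -0.0, -1.0]]
ft_force: [0.2, 0.9, 1.6]
finger_gap: 0.131
finger_force: 39.3
```

Emit:
{"fn": "apply_moves", "kwargs": {
  "motion": [
    [0, 0, 0, 0, 0.004, 0, 1],
    [0, 0, 0, 0, 0.004, 0, 1],
    [0, 0, 0, 0, 0.004, 0, 1],
    [0, 0, 0, 0, 0.004, 0, 1],
    [0, 0, 0, 0, 0.004, 0, 1]
  ]
}}

```text
clock: 12.02
position: [512.7, 72.3, 129.0]
tool_rot: [[0.996, 0.091, -0.0], [0.091, -0.996, 0.0], [-0.0, -0.0, -1.0]]
ft_force: [0.3, 1.0, 1.6]
finger_gap: 0.131
finger_force: 39.3
```

Emit:
{"fn": "apply_moves", "kwargs": {
  "motion": [
    [0, 0, 0, 0, 0.004, 0, 1],
    [0, 0, 0, 0, 0.004, 0, 1],
    [0, 0, 0, 0, 0.004, 0, 1],
    [0, 0, 0, 0, 0.004, 0, 1],
    [0, 0, 0, 0, 0.004, 0, 1]
  ]
}}

```text
clock: 12.43
position: [514.1, 57.4, 129.0]
tool_rot: [[0.996, 0.091, -0.0], [0.091, -0.996, 0.0], [-0.0, -0.0, -1.0]]
ft_force: [0.4, 1.1, 1.8]
finger_gap: 0.124
finger_force: 39.3
```

Emit:
{"fn": "apply_moves", "kwargs": {
  "motion": [
    [0, 0, 0, 0, 0.004, 0, 1],
    [0, 0, 0, 0, 0.004, 0, 1],
    [0, 0, 0, 0, 0.004, 0, 1],
    [0, 0, 0, 0, 0.004, 0, 1],
    [0, 0, 0, 0, 0.004, 0, 1]
  ]
}}

```text
clock: 12.85
position: [515.5, 42.5, 129.0]
tool_rot: [[0.996, 0.091, -0.0], [0.091, -0.996, -0.0], [-0.0, 0.0, -1.0]]
ft_force: [-0.9, 0.3, 1.8]
finger_gap: 0.132
finger_force: 39.3
```

Emit:
{"fn": "apply_moves", "kwargs": {
  "motion": [
    [0, 0, 0, 0, 0.004, 0, 1],
    [0, 0, 0, 0, 0.004, 0, 1],
    [0, 0, 0, 0, 0.004, 0, 1],
    [0, 0, 0, 0, 0.004, 0, 1],
    [0, 0, 0, 0, 0.004, 0, 1]
  ]
}}

```text
clock: 13.27
position: [516.8, 27.6, 129.0]
tool_rot: [[0.996, 0.091, -0.0], [0.091, -0.996, -0.0], [-0.0, -0.0, -1.0]]
ft_force: [0.3, 0.2, 1.5]
finger_gap: 0.129
finger_force: 39.3
```

Emit:
{"fn": "apply_moves", "kwargs": {
  "motion": [
    [0, 0, 0, 0, 0.004, 0, 1],
    [0, 0, 0, 0, 0.004, 0, 1],
    [0, 0, 0, 0, 0.004, 0, 1],
    [0, 0, 0, 0, 0.004, 0, 1],
    [0, 0, 0, 0, 0.004, 0, 1]
  ]
}}

```text
clock: 13.68
position: [518.2, 12.6, 129.0]
tool_rot: [[0.996, 0.091, -0.0], [0.091, -0.996, 0.0], [-0.0, -0.0, -1.0]]
ft_force: [0.4, 0.5, 0.9]
finger_gap: 0.123
finger_force: 39.3
```

Emit:
{"fn": "apply_moves", "kwargs": {
  "motion": [
    [0, 0, 0, 0, 0.004, 0, 1],
    [0, 0, 0, 0, 0.004, 0, 1],
    [0, 0, 0, 0, 0.004, 0, 1],
    [0, 0, 0, 0, 0.004, 0, 1],
    [0, 0, 0, 0, 0.004, 0, 1]
  ]
}}

```text
clock: 14.1
position: [519.6, -2.3, 129.0]
tool_rot: [[0.996, 0.091, -0.0], [0.091, -0.996, 0.0], [-0.0, -0.0, -1.0]]
ft_force: [0.1, -0.2, 0.9]
finger_gap: 0.127
finger_force: 39.3
```

Emit:
{"fn": "apply_moves", "kwargs": {
  "motion": [
    [0, 0, 0, 0, 0.004, 0, 1],
    [0, 0, 0, 0, 0.004, 0, 1],
    [0, 0, 0, 0, 0.003, 0, 1],
    [0, 0, 0, 0, 0.002, 0, 1],
    [0, 0, 0, 0, 0.001, 0, 1]
  ]
}}

```text
clock: 14.52
position: [520.5, -12.7, 129.0]
tool_rot: [[0.996, 0.091, 0.0], [0.091, -0.996, 0.0], [0.0, -0.0, -1.0]]
ft_force: [0.4, 0.3, 0.4]
finger_gap: 0.126
finger_force: 39.3
```

Emit:
{"fn": "apply_moves", "kwargs": {
  "motion": [
    [0, 0, 0, 0, 0, 0, 1],
    [0, 0, 0, 0, 0, -0.003, 1],
    [0, 0, 0, 0, 0, -0.005, 1],
    [0, 0, 0, 0, 0, -0.006, 1],
    [0, 0, 0, 0, 0, -0.015, 1]
  ]
}}

```text
clock: 14.93
position: [519.5, -12.2, 150.1]
tool_rot: [[0.996, 0.091, -0.003], [0.091, -0.996, 0.001], [-0.003, -0.001, -1.0]]
ft_force: [0.9, 0.3, -0.7]
finger_gap: 0.129
finger_force: 39.2
```

Emit:
{"fn": "apply_moves", "kwargs": {
  "motion": [
    [0, 0, 0, 0, 0, -0.025, 1],
    [0, 0, 0, 0, 0, -0.025, 1],
    [0, 0, 0, 0, 0, -0.01, 1],
    [0, 0, 0, -0.001, 0.01, 0, 1],
    [0, 0, 0, -0.002, 0.02, 0, 1]
  ]
}}

```text
clock: 15.35
position: [520.4, -34.7, 196.2]
tool_rot: [[0.996, 0.093, 0.001], [0.093, -0.996, -0.0], [0.001, 0.0, -1.0]]
ft_force: [-0.5, -0.1, -0.7]
finger_gap: 0.13
finger_force: 39.2
```

Emit:
{"fn": "apply_moves", "kwargs": {
  "motion": [
    [0, 0, 0, -0.004, 0.035, 0, 1],
    [0, 0, 0, -0.0045, 0.04, 0, 1],
    [0, 0, 0, -0.0045, 0.04, 0, 1],
    [0, 0, 0, -0.0045, 0.04, 0, 1],
    [0, 0, 0, -0.0045, 0.04, 0, 1]
  ]
}}

```text
clock: 15.77
position: [516.3, -183.8, 194.7]
tool_rot: [[0.996, 0.091, -0.001], [0.091, -0.996, 0.001], [-0.001, -0.001, -1.0]]
ft_force: [0.5, 0.4, 0.2]
finger_gap: 0.129
finger_force: 39.2
```

Emit:
{"fn": "apply_moves", "kwargs": {
  "motion": [
    [0, 0, 0, -0.0045, 0.04, 0, 1],
    [0, 0, 0, -0.0045, 0.04, 0, 1],
    [0, 0, 0, -0.003, 0.025, 0, 1],
    [0, 0, 0, -0.0015, 0.015, 0, 1],
    [0, 0, 0, -0.001, 0.008, 0, 1]
  ]
}}

```text
clock: 16.18
position: [514.3, -280.2, 194.8]
tool_rot: [[0.996, 0.089, -0.001], [0.089, -0.996, 0.001], [-0.001, -0.001, -1.0]]
ft_force: [0.9, 0.8, -0.3]
finger_gap: 0.123
finger_force: 39.2
```

```bash
python3 -c "
from cell import *
[camera('wrist') for _ in range(4)]"; python3 look.py w9 stylus stand_hole0; python3 plan.py 514.9 -279 190 -85 1; python3 -c "
import cv2
a=cv2.imread('pics/w9.png');cv2.imwrite('pics/w9b.png',cv2.resize(a[140:280,190:390],(800,560),interpolation=cv2.INTER_CUBIC))"
```

```text
16.3833 [ 514.9 -277.8  195.3] [ 0. -0.  0. -0. -0. -0.]
stylus 0.92 [ 511.8 -274.4  107.4] [282.1 217.9]
stand_hole0 0.95 [ 473.8 -158.8   74.6] [157.9 235.6]
stand_hole0 0.9 [ 514.8 -277.4   72.7] [285.9 204.5]
clock 16.5333 pos [ 515.18 -277.75  195.71] rotvec deg [-0.02  0.    0.29] dist 5.9 F [-0.16 -0.77 -0.8 ] gap 0.12834329024549684
[-9e-05, 2e-05, 0.0016, -0.00053, 0.00163, 0.00761]
```

View pics/w9b.png

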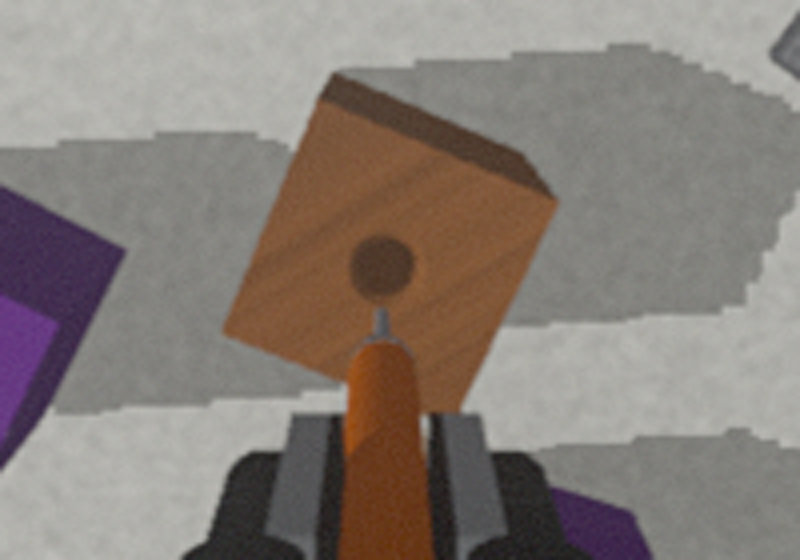

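The tip is at px (285,217) and the hole centre at (285.5,206.5).

```bash
python3 - <<'E'
from ray import *
a=np.load('pics/w9.npz');p,R=a['p'],a['R'];print(p)
print(plane('wrist',[[285,217]],p[2]-87.8,p,R),plane('wrist',[[285.5,206.5]],75,p,R))
E
```

```text
[ 514.94236445 -277.84571219  195.32657246]
[[ 512.60021878 -276.87491153  107.52657246]] [[ 513.20816979 -277.16517881   75.        ]]
```

Emit:
{"fn": "apply_moves", "kwargs": {
  "motion": [
    [0, 0, 0, 0, 0.0011, 0.01, 1],
    [0, 0, 0, 0, 0, 0.018, 1],
    [0, 0, 0, 0, 0, 0.02, 1],
    [0, 0, 0, 0, 0, 0.015, 1],
    [0, 0, 0, 0, 0, 0.008, 1]
  ]
}}

```text
clock: 16.95
position: [513.9, -278.5, 139.4]
tool_rot: [[0.996, 0.091, -0.003], [0.091, -0.996, 0.003], [-0.003, -0.003, -1.0]]
ft_force: [-0.3, -0.8, -1.7]
finger_gap: 0.126
finger_force: 39.2
```

Emit:
{"fn": "apply_moves", "kwargs": {
  "motion": [
    [0, 0, 0, 0, 0, 0.004, 1],
    [0, 0, 0, 0, 0, 0.004, 1],
    [0, 0, 0, 0, 0, 0.005, 1],
    [0, 0, 0, 0, 0, 0.005, 1],
    [0, 0, 0, 0, 0, 0.005, 1]
  ]
}}

```text
clock: 17.37
position: [515.5, -279.8, 125.6]
tool_rot: [[0.996, 0.091, 0.001], [0.091, -0.996, -0.0], [0.001, 0.0, -1.0]]
ft_force: [0.7, 1.8, -0.1]
finger_gap: 0.129
finger_force: 39.3
```

Emit:
{"fn": "apply_moves", "kwargs": {
  "motion": [
    [0, 0, 0, 0, 0, 0.006, 1],
    [0, 0, 0, 0, 0, 0.008, 1],
    [0, 0, 0, 0, 0, 0.008, 1],
    [0, 0, 0, 0, 0, 0.007, 1],
    [0, 0, 0, 0, 0, 0.004, 1]
  ]
}}

```text
clock: 17.78
position: [515.0, -279.3, 99.5]
tool_rot: [[0.996, 0.091, -0.0], [0.091, -0.996, 0.001], [-0.0, -0.001, -1.0]]
ft_force: [1.3, 1.0, 0.7]
finger_gap: 0.127
finger_force: 39.2
```

Emit:
{"fn": "apply_moves", "kwargs": {
  "motion": [
    [0, 0, 0, 0, 0, 0.001, 1],
    [0, 0, 0, 0, 0, 0, 1],
    [0, 0, 0, 0, 0, 0, 1],
    [0, 0, 0, 0, 0, 0, 1],
    [0, 0, 0, 0, 0, 0, 1]
  ]
}}

```text
clock: 18.2
position: [515.1, -279.4, 99.6]
tool_rot: [[0.996, 0.091, -0.0], [0.091, -0.996, 0.0], [-0.0, -0.0, -1.0]]
ft_force: [1.3, 1.4, -2.3]
finger_gap: 0.126
finger_force: 39.0
```

Emit:
{"fn": "apply_moves", "kwargs": {
  "motion": [
    [0, 0, 0, 0, 0, 0, 0.5],
    [0, 0, 0, 0, 0, 0, 0.4],
    [0, 0, 0, 0, 0, 0, 0.4],
    [0, 0, 0, 0, 0, 0, 0.4],
    [0, 0, 0, 0, 0, 0, 0.4]
  ]
}}

```text
clock: 18.62
position: [515.2, -280.0, 100.0]
tool_rot: [[0.996, 0.091, 0.0], [0.091, -0.996, -0.001], [0.0, 0.001, -1.0]]
ft_force: [-0.4, -0.1, -0.9]
finger_gap: 0.6
finger_force: 0.0
```

Emit:
{"fn": "apply_moves", "kwargs": {
  "motion": [
    [0, 0, 0, 0, 0, -0.01, 0.4],
    [0, 0, 0, 0, 0, -0.025, 0.4],
    [0, 0, 0, 0, 0, -0.035, 0.4],
    [0, 0, 0, 0, 0, -0.035, 0.4],
    [0, 0, 0, 0, 0, -0.025, 0.4]
  ]
}}

```text
clock: 19.03
position: [515.8, -280.2, 200.5]
tool_rot: [[0.996, 0.091, 0.002], [0.091, -0.996, -0.002], [0.002, 0.002, -1.0]]
ft_force: [0.3, -0.5, 0.8]
finger_gap: 0.599
finger_force: 0.0
```

```bash
python3 -c "
from cell import *
[camera('wrist') for _ in range(2)]"; python3 look.py w10 stylus stand_hole0; python3 - <<'E'
from h import *
for c in ('scene','top'):
    camera(c);print(c,[(round(r['conf'],2),np.round(r['position'],1)) for r in mark_of('stylus',c)[:2]])
E
python3 plan.py 529 43 200 -85 10 | head -2
```

```text
19.1333 [ 517.2 -281.3  202.4] [-0.   0.   0.1  0.  -0.   0. ]
stylus 0.79 [ 511.7 -274.     9.4] [280.9 193.2]
stand_hole0 0.85 [ 473.4 -162.2   74.2] [160.5 235.2]
stand_hole0 0.59 [ 515.5 -276.9   73.2] [283.9 202.8]
stand_hole0 0.55 [ 397.7 -330.5   76.3] [325.6 318.9]
scene []
top []
clock 19.4833 pos [ 514.47 -279.16  195.71] rotvec deg [-0.11  0.11  0.21] dist 322.5 F [ 0.3   0.67 -0.13] gap 0.6020830558865431
[-6e-05, 6e-05, 0.00011, 0.00583, -0.0426, -0.0005]
```

View pics/w10.png

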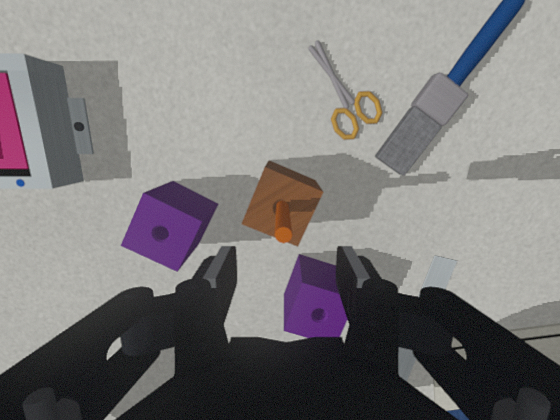

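The stylus stands back in the brown block, with its top at px (284,235). Next I move above the lid grip.

Emit:
{"fn": "apply_moves", "kwargs": {
  "motion": [
    [0, 0, 0, 0.0042, -0.025, 0, 0.4],
    [0, 0, 0, 0.0067, -0.04, 0, 0.4],
    [0, 0, 0, 0.0075, -0.045, 0, 0.4],
    [0, 0, 0, 0.0084, -0.05, 0.005, 0.4],
    [0, 0, 0, 0.0089, -0.053, 0.008, 0.4]
  ]
}}

```text
clock: 19.9
position: [527.2, -117.1, 187.3]
tool_rot: [[0.996, 0.089, 0.0], [0.089, -0.996, -0.0], [0.0, 0.0, -1.0]]
ft_force: [0.0, 0.1, 0.7]
finger_gap: 0.596
finger_force: 0.0
```

Emit:
{"fn": "apply_moves", "kwargs": {
  "motion": [
    [0, 0, 0, 0.0089, -0.053, 0.01, 0.4],
    [0, 0, 0, 0.0084, -0.05, 0.01, 0.4],
    [0, 0, 0, 0.0075, -0.045, 0.008, 0.4],
    [0, 0, 0, 0.0067, -0.04, 0.004, 0.4],
    [0, 0, 0, 0.0042, -0.025, 0.002, 0.4]
  ]
}}

```text
clock: 20.32
position: [538.3, 46.3, 160.5]
tool_rot: [[0.996, 0.093, -0.003], [0.093, -0.996, 0.001], [-0.003, -0.001, -1.0]]
ft_force: [0.5, 0.3, -0.2]
finger_gap: 0.602
finger_force: 0.0
```

```bash
python3 -c "
from cell import *
[camera('wrist') for _ in range(4)]"; python3 look.py w11 lid_grip;  python3 plan.py 538.7 43.8 90 -84.94 1; python3 - <<'E'
from ray import *
a=np.load('pics/w11.npz');print(pinkrect(a['im'],'wrist',a['p'],a['R']))
E
```

```text
20.5167 [539.1  43.5 161.4] [-0. -0. -0. -0. -0. -0.]
lid_grip 0.95 [540.4  43.6  68.4] [285.  211.3]
clock 20.6167 pos [539.46  42.45 161.86] rotvec deg [0.01 0.02 0.09] dist 71.9 F [ 0.09 -0.72  1.22] gap 0.5987544567463625
[8e-05, 0.0001, 0.00048, -0.00082, -0.0019, 0.09581]
((561.9793701171875, 46.200408935546875), (86.95098876953125, 129.3617706298828), 5.104743957519531)
```

Emit:
{"fn": "apply_moves", "kwargs": {
  "motion": [
    [0, 0, 0, 0, -0.0016, 0.015, 0.4],
    [0, 0, 0, 0, 0, 0.033, 0.4],
    [0, 0, 0, 0, 0, 0.038, 0.4],
    [0, 0, 0, 0, 0, 0.028, 0.4],
    [0, 0, 0, 0, 0, 0.014, 0.4]
  ]
}}

```text
clock: 21.03
position: [536.9, 43.9, 62.2]
tool_rot: [[0.996, 0.089, -0.006], [0.089, -0.996, 0.001], [-0.006, -0.001, -1.0]]
ft_force: [-0.0, -0.4, 0.2]
finger_gap: 0.601
finger_force: 0.0
```

Emit:
{"fn": "apply_moves", "kwargs": {
  "motion": [
    [0, 0, 0, 0, 0, 0.007, 0.4],
    [0, 0, 0, 0, 0, 0.005, 0.4],
    [0, 0, 0, 0, 0, 0.003, 0.4],
    [0, 0, 0, 0, 0, 0, 0.4],
    [0, 0, 0, 0, 0, 0, 0.4]
  ]
}}

```text
clock: 21.45
position: [540.2, 44.4, 55.8]
tool_rot: [[0.996, 0.091, 0.002], [0.091, -0.996, -0.0], [0.002, 0.0, -1.0]]
ft_force: [0.2, -0.5, -0.1]
finger_gap: 0.602
finger_force: 0.0
```

Emit:
{"fn": "apply_moves", "kwargs": {
  "motion": [
    [0, 0, 0, 0, 0, 0.0015, 0.4],
    [0, 0, 0, 0, 0, 0.0015, 0.4],
    [0, 0, 0, 0, 0, 0, 0.6],
    [0, 0, 0, 0, 0, 0, 0.8],
    [0, 0, 0, 0, 0, 0, 1]
  ],
  "force": 70
}}

```text
clock: 21.87
position: [539.4, 44.6, 52.6]
tool_rot: [[0.996, 0.091, 0.0], [0.091, -0.996, -0.0], [0.0, 0.0, -1.0]]
ft_force: [-0.6, 0.9, -0.6]
finger_gap: 0.182
finger_force: 0.0
```

Emit:
{"fn": "apply_moves", "kwargs": {
  "motion": [
    [0, 0, 0, 0, 0, 0, 1],
    [0, 0, 0, 0, 0, 0, 1],
    [0, 0, 0, 0, 0, 0, 1],
    [0, 0, 0, 0, 0, 0, 1],
    [0, 0, 0, 0, 0, 0, 1]
  ]
}}

```text
clock: 22.28
position: [539.5, 44.0, 52.8]
tool_rot: [[0.996, 0.091, 0.0], [0.091, -0.996, -0.001], [-0.0, 0.001, -1.0]]
ft_force: [-1.4, -5.5, 2.4]
finger_gap: 0.128
finger_force: 68.6
```

Emit:
{"fn": "apply_moves", "kwargs": {
  "motion": [
    [0, -0.0019, 0, 0, 0, -0.0005, 1],
    [0, -0.0019, 0, 0, 0, -0.0005, 1],
    [0, -0.0019, 0, 0, 0, -0.0005, 1],
    [0, -0.0019, 0, 0, 0, -0.0005, 1],
    [0, 0, 0, 0, 0, 0, 1]
  ]
}}

```text
clock: 22.7
position: [539.0, 44.0, 53.0]
tool_rot: [[0.996, 0.091, -0.024], [0.091, -0.996, -0.003], [-0.024, 0.001, -1.0]]
ft_force: [0.2, -6.1, -4.1]
finger_gap: 0.129
finger_force: 68.5
```

Emit:
{"fn": "apply_moves", "kwargs": {
  "motion": [
    [0, -0.0019, 0, 0, 0, -0.0005, 1],
    [0, -0.0019, 0, 0, 0, -0.0005, 1],
    [0, -0.0019, 0, 0, 0, -0.0005, 1],
    [0, -0.0019, 0, 0, 0, -0.0005, 1],
    [0, 0, 0, 0, 0, 0, 1]
  ]
}}

```text
clock: 23.12
position: [538.8, 44.0, 54.0]
tool_rot: [[0.995, 0.091, -0.048], [0.09, -0.996, -0.005], [-0.049, 0.001, -0.999]]
ft_force: [1.3, -4.5, -7.0]
finger_gap: 0.128
finger_force: 68.4
```

Emit:
{"fn": "apply_moves", "kwargs": {
  "motion": [
    [0, -0.0015, 0, 0, 0, -0.0006, 1],
    [0, -0.0015, 0, 0, 0, -0.0006, 1],
    [0, -0.0015, 0, 0, 0, -0.0006, 1],
    [0, -0.0015, 0, 0, 0, -0.0006, 1],
    [0, 0, 0, 0, 0, 0, 1]
  ]
}}

```text
clock: 23.53
position: [539.1, 44.0, 55.6]
tool_rot: [[0.994, 0.091, -0.067], [0.09, -0.996, -0.007], [-0.067, 0.001, -0.998]]
ft_force: [2.7, -5.0, -8.8]
finger_gap: 0.13
finger_force: 68.3
```

Emit:
{"fn": "apply_moves", "kwargs": {
  "motion": [
    [0, -0.0015, 0, 0, 0, -0.0006, 1],
    [0, -0.0015, 0, 0, 0, -0.0006, 1],
    [0, -0.0015, 0, 0, 0, -0.0006, 1],
    [0, -0.0015, 0, 0, 0, -0.0006, 1],
    [0, 0, 0, 0, 0, 0, 1]
  ]
}}

```text
clock: 23.95
position: [539.3, 44.1, 57.1]
tool_rot: [[0.992, 0.091, -0.085], [0.09, -0.996, -0.009], [-0.085, 0.001, -0.996]]
ft_force: [3.5, -5.7, -10.8]
finger_gap: 0.127
finger_force: 68.1
```

```bash
cat > lid.py <<'E'
from ray import *
s=read_state();im,d=camera('wrist');p,R=np.array(s['position']),np.array(s['tool_rot'])
h=cv2.cvtColor(im,cv2.COLOR_BGR2HSV);m=(h[...,0]>155)&(h[...,0]<178)&(h[...,1]>130)&(h[...,2]>60)&(d>0)
n,l,st,_=cv2.connectedComponentsWithStats(m.astype(np.uint8));k=1+np.argmax(st[1:,4]);v,u=np.nonzero(cv2.erode((l==k).astype(np.uint8),np.ones((5,5))))
i=camera_info('wrist');K=np.array([[i['fx'],0,i['cx']],[0,i['fy'],i['cy']],[0,0,1]])
q=cv2.undistortPoints(np.c_[u,v].astype(float).reshape(-1,1,2),K,np.array(i['D'],float)).reshape(-1,2)
c=np.c_[q,np.ones(len(q))]*d[v,u][:,None];H=np.array(i['hand_eye']);X=(c@H[:3,:3].T+H[:3,3])@R.T+p
a=np.linalg.lstsq(np.c_[X[:,:2]-[605,50],np.ones(len(X))],X[:,2],rcond=None)[0]
e=np.deg2rad(5.06);print('n',len(u),'lid angle',-np.arctan(a[0]*np.cos(e)+a[1]*np.sin(e)),'hinge z',a[2],'side',a[:2],s['clock'],'F',np.round(s['ft_force'],1),p.round(1))
E
python3 lid.py
```

```text
n 30885 lid angle 0.05796715112798053 hinge z 47.93707702576722 side [-0.05774574 -0.00579898] 23.95 F [  3.5  -5.7 -10.8] [539.3  44.1  57.1]
```

Emit:
{"fn": "apply_moves", "kwargs": {
  "motion": [
    [0, -0.0016, 0, 0, 0, -0.0006, 1],
    [0, -0.0016, 0, 0, 0, -0.0006, 1],
    [0, -0.0016, 0, 0, 0, -0.0006, 1],
    [0, -0.0016, 0, 0, 0, -0.0006, 1],
    [0, 0, 0, 0, 0, 0, 1]
  ]
}}

```text
clock: 24.42
position: [539.5, 44.1, 58.6]
tool_rot: [[0.99, 0.091, -0.105], [0.09, -0.996, -0.01], [-0.105, 0.001, -0.994]]
ft_force: [6.6, -5.1, -13.4]
finger_gap: 0.127
finger_force: 68.1
```

Emit:
{"fn": "apply_moves", "kwargs": {
  "motion": [
    [0, -0.0016, 0, 0, 0, -0.0006, 1],
    [0, -0.0016, 0, 0, 0, -0.0006, 1],
    [0, -0.0016, 0, 0, 0, -0.0006, 1],
    [0, -0.0016, 0, 0, 0, -0.0006, 1],
    [0, 0, 0, 0, 0, 0, 1]
  ]
}}

```text
clock: 24.83
position: [539.8, 44.1, 60.1]
tool_rot: [[0.988, 0.091, -0.124], [0.09, -0.996, -0.012], [-0.125, 0.001, -0.992]]
ft_force: [7.9, -5.3, -16.9]
finger_gap: 0.127
finger_force: 68.0
```

```bash
python3 lid.py
```

```text
n 30603 lid angle 0.10263047919770231 hinge z 47.94643448755612 side [-0.10254901 -0.00955762] 24.8333 F [  7.9  -5.3 -16.9] [539.8  44.1  60.1]
```

Emit:
{"fn": "apply_moves", "kwargs": {
  "motion": [
    [0, 0, 0, 0.0003, 0, -0.0006, 1],
    [0, 0, 0, 0.0003, 0, -0.0006, 1],
    [0, 0, 0, 0.0003, 0, -0.0006, 1],
    [0, -0.0008, 0, 0.0003, 0, -0.0006, 1],
    [0, -0.0008, 0, 0.0003, 0, -0.0006, 1]
  ]
}}

```text
clock: 25.3
position: [540.1, 44.1, 61.2]
tool_rot: [[0.987, 0.091, -0.131], [0.09, -0.996, -0.013], [-0.132, 0.001, -0.991]]
ft_force: [8.4, -5.3, -19.9]
finger_gap: 0.128
finger_force: 68.0
```

Emit:
{"fn": "apply_moves", "kwargs": {
  "motion": [
    [0, -0.0015, 0, 0.0001, 0, -0.0006, 1],
    [0, -0.0015, 0, 0.0001, 0, -0.0006, 1],
    [0, -0.0015, 0, 0.0001, 0, -0.0006, 1],
    [0, 0, 0, 0, 0, 0, 1],
    [0, 0, 0, 0, 0, 0, 1]
  ]
}}

```text
clock: 25.72
position: [540.4, 44.2, 62.2]
tool_rot: [[0.985, 0.091, -0.146], [0.09, -0.996, -0.014], [-0.146, 0.001, -0.989]]
ft_force: [8.4, -5.7, -20.9]
finger_gap: 0.129
finger_force: 68.0
```

```bash
python3 lid.py
```

```text
n 30114 lid angle 0.1331396441737615 hinge z 47.98605942964702 side [-0.13334445 -0.01255294] 25.7167 F [  8.4  -5.7 -20.9] [540.4  44.2  62.2]
```

Emit:
{"fn": "apply_moves", "kwargs": {
  "motion": [
    [0, -0.0015, 0, 0.0001, 0, -0.0007, 1],
    [0, -0.0015, 0, 0.0001, 0, -0.0007, 1],
    [0, -0.0015, 0, 0.0001, 0, -0.0007, 1],
    [0, -0.0015, 0, 0.0001, 0, -0.0007, 1],
    [0, -0.0015, 0, 0.0001, 0, -0.0007, 1]
  ]
}}

```text
clock: 26.18
position: [540.8, 44.2, 64.0]
tool_rot: [[0.981, 0.091, -0.169], [0.089, -0.996, -0.016], [-0.17, 0.001, -0.985]]
ft_force: [8.4, -6.5, -21.0]
finger_gap: 0.129
finger_force: 68.1
```

Emit:
{"fn": "apply_moves", "kwargs": {
  "motion": [
    [0, 0, 0, 0, 0, 0, 1],
    [0, 0, 0, 0, 0, 0, 1],
    [0, 0, 0, 0, 0, 0, 1],
    [0, 0, 0, 0, 0, 0, 1],
    [0, 0, 0, 0, 0, 0, 1]
  ]
}}

```text
clock: 26.6
position: [540.9, 44.2, 64.3]
tool_rot: [[0.981, 0.091, -0.169], [0.089, -0.996, -0.016], [-0.17, 0.001, -0.985]]
ft_force: [7.7, -6.4, -21.3]
finger_gap: 0.127
finger_force: 68.0
```

```bash
python3 lid.py; python3 lid.py; python3 lid.py
```

```text
n 30048 lid angle 0.1644424031581746 hinge z 48.013677179112165 side [-0.16523839 -0.01526578] 26.6 F [  7.7  -6.4 -21.3] [540.9  44.2  64.3]
n 30343 lid angle 0.16443683215159438 hinge z 47.977387336346915 side [-0.16522459 -0.01535665] 26.65 F [  7.9  -5.7 -22.9] [540.9  44.2  64.3]
n 29885 lid angle 0.16453313667534022 hinge z 48.0374232298606 side [-0.16532799 -0.01531087] 26.7 F [  7.7  -6.3 -22.1] [540.9  44.2  64.3]
```

The lid is steady at 0.164 rad, which puts its front edge about 14.5 mm up, so I hand in.

```bash
python3 -c "
from cell import *
print(job_done())"
```

```text
the job is handed in; nothing more can be done
None
```

Job handed in, verdict not shown: the groove was traced from the yellow dot to the blue dot, the stylus is back in its brown block, and the lid is held still at about 0.164 rad (front edge up about 14.5 mm).

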